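# Level the portion scale with a wedge shim

### The job

The portion scale rocks on a worn foot: its far left corner is low and the bubble of the level lying on it sits hard at one end. Take the black wedge shim, slide its thin end under the scale's left side right beside the worn foot, and ease it in along the table until the bubble rests between the two lines; then leave it there, flat on the table and carrying the corner. Be gentle, since it is a weighing instrument: don't lean on, lift or knock the scale, don't jam the shim, don't drive it so far that the scale rocks right over the other way, and leave everything else on the table where it is.

Things in the scene. Friction and masses are not known exactly. Their poses are not given: they have to be found in the camera images.
- stand: Portion scale: grey box 280 x 280 mm, black tray, aluminium plate (236 x 256 mm) on top. Pose of the two sound feet, which never move, at (-118, 118) and (118, -118) mm; it rocks on the line through them. Origin on the table under its middle; +x away from the panel (which faces the robot), +y to its left. Shows neither sag nor height. When level, plate top is 66 to 74 mm up, box top 54 to 62 mm
- pack_point (a point): Point on the table exactly below the lower edge of the scale's left side, 75 mm from the low corner, clear of the worn foot: the place for the shim, which goes in towards the scale's -y. Fixed; axes as stand. The sharp edge here is 4 to 15 mm above the table at first and 12 to 20 mm when level, depending on how far the sound feet are screwed out; holding it level takes 5 to 10 N of lift
- low_corner (a point): Point on the table below the low corner, (140, 140) mm in stand, same axes. Unpacked, the corner sags by an unknown 2 to 3 degrees and gives softly, like a spring, when lifted. The worn foot under it, 24 mm across and 3 mm tall, is centred 22 mm in from both sides
- shim: Wedge shim of hard black plastic, loose on the table: 150 mm long, 40 mm wide, 25 mm thick at the square back end falling straight to 2.5 mm at the thin end (15 in 100), 70 g, friction about 0.6. Origin in the middle of its flat underside; +x along its length towards the thin end, z up; centre of mass 20 mm behind the origin
- shim_center (a point): Centre of the shim, 7 mm above its underside; it is 14 mm thick here. Axes as shim
- shim_nose (a point): Middle of the shim's thin end, at the underside, 75 mm ahead of its origin. Axes as shim
- shim_back (a point): Middle of the shim's square back face (40 wide x 25 high), half-way up, 75 mm behind its origin. Axes as shim
- bubble (a joint): Bubble of the pocket level (200 x 24 x 41 mm) lying on the plate along the diagonal to the low corner: 0 centred, negative = bubble towards the high side; in rad, equal to the scale's tilt, one 0.001 = 0.6 mm of bubble. It stops at -0.0267 and 0.0267. Bubble 16 mm long, lines at -11 and +11 mm: between them within 0.005 of 0. At pack_point each further mm of shim adds about 0.001
- packer: Bystander: flat black plastic packer, 100 x 40 x 6 mm, of even thickness (not the shim). Origin in the middle of its underside
- scraper: Bystander: dough scraper, steel blade with a wooden grip 150 mm long, 25 mm high
- shaker: Bystander: spice jar with a steel cap, 64 mm across, 115 mm high
- tin: Bystander: tin can, 100 mm across, 118 mm high
- tub: Bystander: open white tub, 114 mm across, 75 mm high
- cutter: Bystander: pizza wheel with a black handle lying flat, 210 mm long
- turner: Bystander: steel turner with a black handle, 280 mm long
There are look-alikes about, which are no part of the job. Leave any blue look-alike of the shim alone.

How it is judged:
On the way:
1. the shim's thin end is started under the edge of the scale by the low corner, the shim lying flat on the table (x of shim_nose in the frame of stand below 0.137 m and y of shim_nose in the frame of stand below 0.137 m and horizontal distance between shim_nose and low_corner below 0.165 m and angle between shim's own z axis and vertical below 0.06 rad and height (world z) of shim_nose below 0.006 m), for 0.2 s.
At the end, for the whole second after the job is handed in: The bubble rests between the lines (its middle within 3 mm of centre); the shim is at rest, flat on the table, its thin end at least 15 mm inside the scale's edge and within 165 mm of the low corner, and it carries the corner (more than 1 N) (value of joint bubble between -0.005 and 0.005 rad and x of shim_nose in the frame of stand below 0.125 m and y of shim_nose in the frame of stand below 0.125 m and horizontal distance between shim_nose and low_corner below 0.165 m and angle between shim's own z axis and vertical below 0.06 rad and height (world z) of shim_nose below 0.006 m and contact force between shim and stand above 1 N and linear speed of shim below 0.01 m/s); the robot touches nothing.
It fails at once if the gripper or arm leans on, lifts or knocks the scale or its level (more than 5 N) (contact force between any of the fingers, the arm and stand above 5 N).
It fails at once if the shim is jammed or rammed against the scale (more than 20 N between them) (contact force between shim and stand above 20 N).
It fails at once if the scale is driven over the other way (bubble more than 12 mm past centre) (value of joint bubble above 0.02 rad).
It fails at once if something else on the table is moved by more than 30 mm (distance of any of packer, scraper, shaker, tin, tub, cutter, turner from where it was at the start of the episode above 0.03 m).
It also fails if it takes over 72 s, if anything falls off the work surface, if the arm or the gripper's body presses on something with over 40 N, if the wrist force passes 120 N, or if a joint passes its speed limit or range.

### The arm

A 7-joint arm with a two-finger parallel gripper is mounted at the origin on the work surface. World frame = base frame: x ahead of the robot, y to its left, z up, the work surface at z = 0. Lengths are in m, angles in rad, forces in N, time in s.
With the tool pointing down it reaches from about 0.35 to 0.9 m from the base axis. Payload 19.9 kg.
Tool frame: the origin (TCP) lies at the very end of the fingers, on their centre line; the grasp point (between the pads) lies arm.grip_depth behind it (arm.grip_depth is the distance from the TCP to the grasp point, in m); z points along the fingers, y is the direction in which the jaws open and shut (so a half turn about z gives the same grasp; the last joint's range is limited). The gripper opens to 94 mm and grips with 3 to 60 N. Pads are 16 mm wide; open, the fingers measure 119 mm over their backs; the gripper's body (75 mm by 177 mm) begins 78 mm behind the grasp point.
Start: joints at [-1.27, 0.417, -0.01, 1.614, 0.005, 1.111, -0.053], TCP at [0.21, 0.589, 0.205] pointing down, gripper open.
Joint ranges: [-2.81, 2.81], [-0.39, 2.02], [-1.27, 1.25], [0.06, 2.57], [-1.19, 4.33], [0.19, 2], [-2.82, 2.82]. Speed limits (rad/s): [1.89, 1.89, 2.39, 2.39, 3.01, 3.01, 3.01].

### API

Orientations are given as a rotation vector (axis times angle).
In Python, from rig import arm, kinematics, imaging, spotter, status gives the robot as it stands. Calls block until the motion is done:
- arm.goto(position, orientation): joint-space move of the TCP to a pose.
- arm.servo_line(position, orientation=None, feed=0.15): straight line of the TCP; orientation=None keeps the orientation; feed is the mean speed in m/s.
- arm.movej(angles): joint-space move.
- arm.set_gripper(opening): finger opening in m; the grip force is fixed at half the most; returns when the fingers have stopped.
- arm.wait(seconds).
- kinematics.ik(position, orientation): joint angles nearest the present ones, or None.
- imaging.read_camera(name): name is "side" or "top"; returns a dict with "frame" (480x640x3 uint8, red, green, blue), "fx", "fy", "cx", "cy" (pixels), "R" (3x3) and "t" (3): a world point X has camera coordinates R X + t. Camera axes: x right, y down, z forward; pixel columns grow to the right and rows downward; lengths in m; the calibration is good to about 2 mm. A picture is of the moment at which its call begins. There is no depth.
A pose or a line that the arm cannot do raises arm.Unreachable and nothing moves.
- arm.job_done(): hands the job in, once; it reports no verdict.
Trained networks look in the newest picture that a camera, given by its name, has taken for a name from the list of things; names that differ only in an ending like _2 or _b are one class to them, and where a whole thing is asked for, a point or a joint stands for the part that bears it (a point fixed in the world has none). Each returns a list of dicts, best first, with "score" (0 to 1); they miss things now and then, are a little off and sometimes report something else, mostly with a low value. They report only what shows in the picture. A call takes as long as a camera call. They do not tell look-alikes from the thing itself.
- spotter.boxes_of(query, camera): "rect" ([left, top, width, height] in pixels, round what is visible of it).
Readings, each from a call of its own:
- status.get_time_s(): time.
- status.get_qpos(): joint angles.
- status.get_joint_vel(): joint speeds.
- status.get_effort(): joint torques, N m.
- status.get_tcp_pos(): TCP position.
- status.get_orientation(): TCP orientation.
- status.get_wrist_force(): force on the tool from outside, world axes, zero at the start.
- status.get_moment(): the same for the moment, N m.
- status.get_gripper_width(): finger opening in m.
Only numpy, scipy, OpenCV 4.12 (cv2) and the standard library are available. Lean on these libraries where they do the work, as an engineer would, in place of code of your own. Each camera call takes 0.05 s, during which the arm holds its last target.

## Working session

There is one attempt and no reset: what is moved stays moved. The work goes in short steps, each a Python script; the robot and the scene stay as the last script left them, time stands still between calls to the robot, and variables do not carry over. Pictures are saved under pics/ and viewed, and the job is handed in when it is done.

```bash
mkdir -p pics; ls; python3 - <<'E'
from rig import arm, kinematics, imaging, spotter, status
import cv2
print(status.get_time_s(), arm.grip_depth, status.get_orientation())
for c in ("side","top"):
    d=imaging.read_camera(c)
    cv2.imwrite(f"pics/{c}0.png",d["frame"][:,:,::-1])
    print(c,d["fx"],d["fy"],d["cx"],d["cy"],d["R"],d["t"])
    for q in ("stand","shim","packer","bubble","cutter","turner"):
        print(q,[(b["rect"],round(b["score"],2)) for b in spotter.boxes_of(q,c)][:4])
print(status.get_time_s())
E
```

```text
pics
0.0 0.0188 [-5.35740510e-01 -3.09546192e+00  1.90522858e-03]
side 479.177232059779 479.177232059779 319.4769046170838 241.26375249506606 [[ 0.71627745 -0.69758268 -0.01802826]
 [-0.54111538 -0.53893319 -0.64555802]
 [ 0.44061406  0.47215402 -0.76349841]] [-0.43134225  0.1308103   1.22628571]
stand [([244.2, 158.5, 124.6, 94.3], 0.77)]
shim [([375.2, 259.9, 56.5, 30.4], 0.97), ([411.5, 310.8, 70.0, 43.0], 0.62)]
packer [([199.3, 126.2, 15.3, 15.9], 0.69)]
bubble []
cutter [([301.9, 264.1, 50.2, 69.9], 0.56), ([238.9, 159.0, 130.4, 97.3], 0.26)]
turner [([366.7, 154.6, 68.0, 39.8], 0.91)]
top 493.15588461665084 493.15588461665084 323.74595166258945 236.7359720677462 [[ 0.01681826 -0.99985133 -0.00380301]
 [-0.9746444  -0.01554523 -0.2232188 ]
 [ 0.2231265   0.00746074 -0.97476095]] [-0.06907     0.48357982  1.2602798 ]
stand [([266.8, 179.1, 132.3, 128.3], 0.62)]
shim [([493.9, 245.3, 55.3, 27.5], 0.88), ([439.3, 209.9, 30.2, 58.5], 0.75)]
packer [([135.2, 216.8, 27.1, 38.1], 0.68)]
bubble []
cutter [([383.4, 294.3, 78.0, 42.5], 0.61)]
turner [([334.9, 93.4, 32.6, 88.9], 0.96)]
0.7
```

View pics/side0.png

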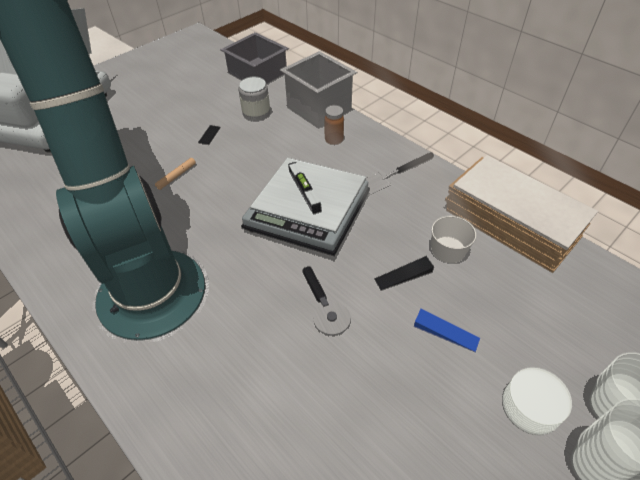

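View pics/top0.png

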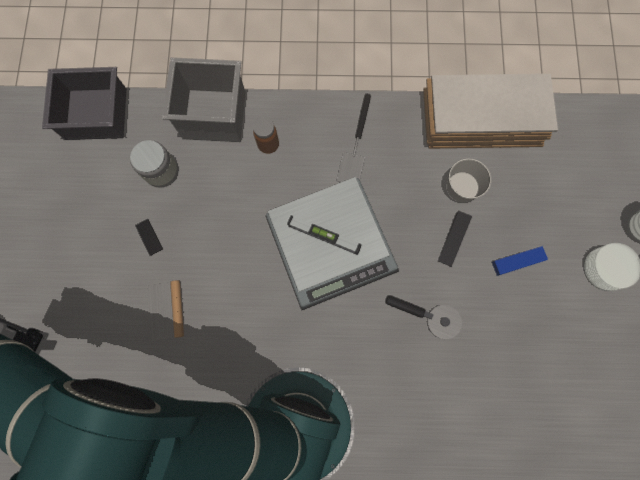

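The black wedge is at top (455,238) / side (404,273). The blue one at top (520,261) is the look-alike, and the flat, shorter black piece at top (149,237) is the packer. I'll check crops of each.

```bash
python3 - <<'E'
import cv2, numpy as np
t=cv2.imread("pics/top0.png"); s=cv2.imread("pics/side0.png")
def crop(im,x,y,w,h,n,k=5):
    cv2.imwrite(n,cv2.resize(im[y:y+h,x:x+w],None,fx=k,fy=k,interpolation=cv2.INTER_CUBIC))
crop(t,255,170,160,120,"pics/c_t.png"); crop(t,255,200,160,120,"pics/c_t2.png")
crop(s,235,150,150,112,"pics/c_s.png")
a=cv2.resize(t[200:280,425:555],None,fx=6,fy=6,interpolation=3)[:, :780]
cv2.imwrite("pics/c_sh.png",a)
crop(s,365,245,80,60,"pics/c_shs.png",10)
E
```

```text
(no output)
```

View pics/c_t.png

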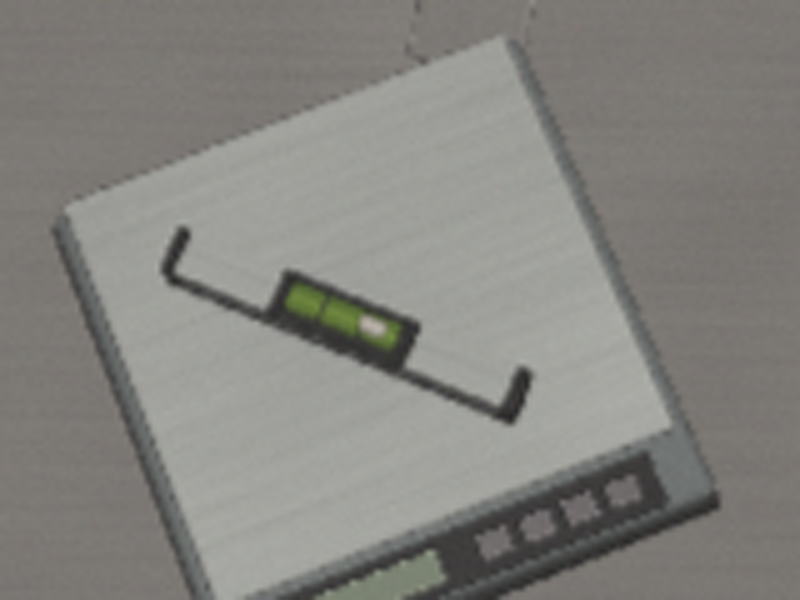

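View pics/c_t2.png

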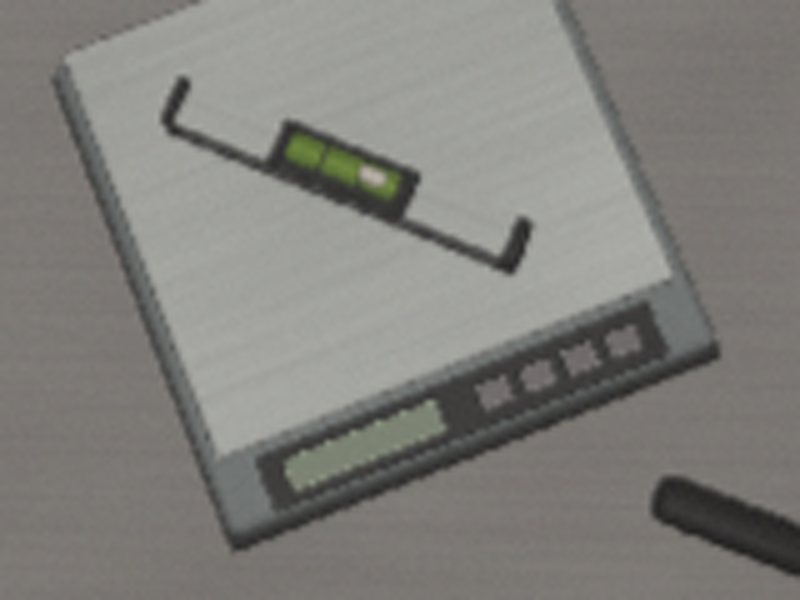

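View pics/c_s.png

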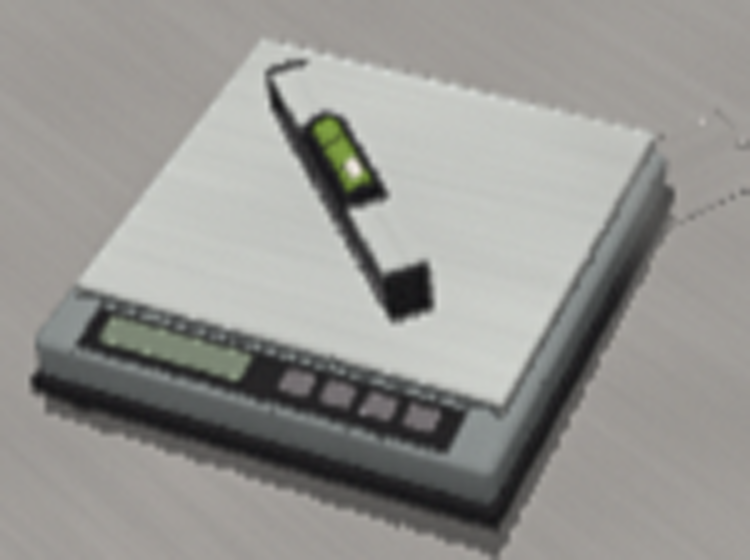

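View pics/c_sh.png

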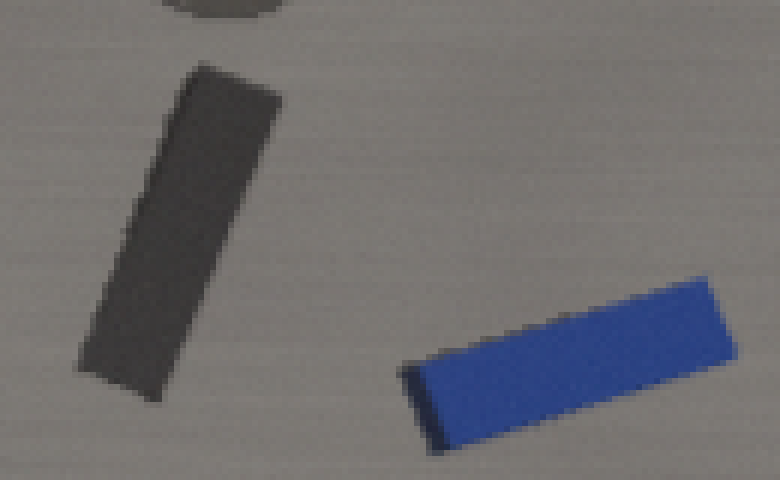

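View pics/c_shs.png

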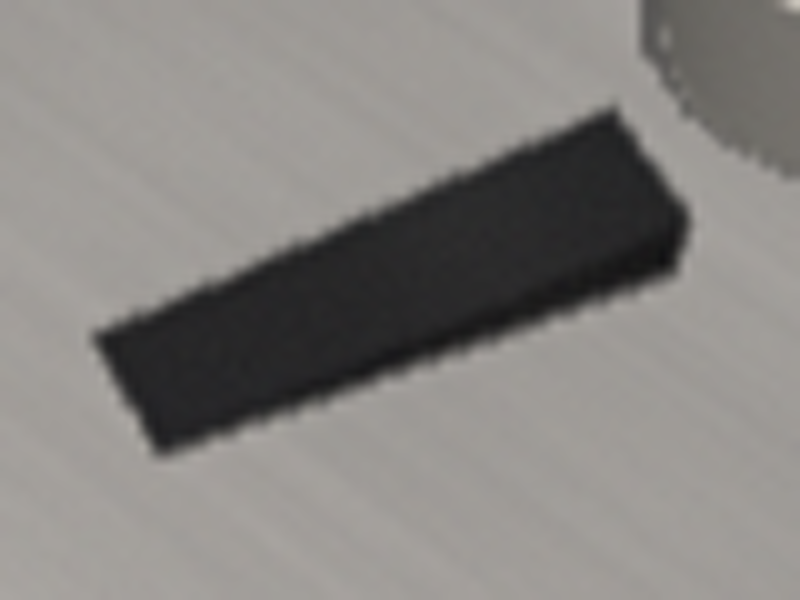

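```bash
cat > H.py <<'E'
import numpy as np, cv2
from scipy.optimize import least_squares
from scipy.spatial.transform import Rotation as Ro
from rig import arm, kinematics, imaging, spotter, status
def cams():
    return {c:imaging.read_camera(c) for c in("top","side")}
def proj(d,X):
    c=np.atleast_2d(X)@np.array(d["R"]).T+np.array(d["t"])
    return np.c_[d["fx"]*c[:,0]/c[:,2]+d["cx"], d["fy"]*c[:,1]/c[:,2]+d["cy"]]
def rz(a): return np.array([[np.cos(a),-np.sin(a),0],[np.sin(a),np.cos(a),0],[0,0,1]])
# pose with tool down; jaw (tool y) axis along world angle phi
def down(phi):
    y=np.array([np.cos(phi),np.sin(phi),0]); z=np.array([0,0,-1.]); x=np.cross(y,z)
    return Ro.from_matrix(np.c_[x,y,z]).as_rotvec()
def save(c,n,x,y,w,h,k):
    d=imaging.read_camera(c); cv2.imwrite(n,cv2.resize(d["frame"][y:y+h,x:x+w,::-1],None,fx=k,fy=k,interpolation=3)); return d
E
python3 - <<'E'
from H import *
D=cams()
L=.15
sh=[(75,20,2.5),(75,-20,2.5),(-75,20,25),(-75,-20,25)]
sh=np.array(sh)/1e3
ot=np.array([(451.7,267),(438.3,261.3),(472,216.2),(458.7,210.7)]); os_=np.array([(381.2,290.7),(374.7,278.7),(433.8,266.5),(426.2,255.8)])
def f(p):
    X=sh@rz(p[2]).T+[p[0],p[1],0]
    return np.r_[(proj(D["top"],X)-ot).ravel(),(proj(D["side"],X)-os_).ravel()]
r=least_squares(f,[.5,-.3,2.8],loss="soft_l1"); print("shim",r.x,r.fun.round(1))
# stand
u=np.array([1,1,0])/2**.5
ax=np.array([-1,1,0])/2**.5
def T(p,X):
    # level frame, rotate about axis through feet by sag (low corner down)
    R=Ro.from_rotvec(ax*p[4]).as_matrix()
    return (X@R.T)@rz(p[2]).T+[p[0],p[1],0]
def pts(p):
    h=p[3];d=p[5]
    pl=[(118+d,128,h*1e3),(118+d,-128,h*1e3),(-118+d,128,h*1e3),(-118+d,-128,h*1e3)]
    hb=h*1e3-12; b=p[6]
    return pl,hb,b
def g(p):
    pl,hb,b=pts(p)
    A=T(p,np.array(pl)/1e3)
    B=T(p,np.array([(140,140,hb),(-140,-140,hb)])/1e3)
    C=T(p,np.array([(-140,140,b),(-140,-140,b)])/1e3)
    e=[proj(D["top"],A)-[(268,211.4),(356.4,177.6),(298.4,291.4),(389.4,255.4)],
       proj(D["side"],A)-[(287.4,158),(366.4,177),(251,208),(335,231.6)],
       proj(D["top"],B)-[(266,215),(398.6,267.5)],
       proj(D["top"],C)-[(302,309.6),(398.6,270.4)],
       proj(D["side"],C)-[(242,226.4),(334.4,254.8)]]
    return np.concatenate([x.ravel() for x in e])
r=least_squares(g,[.45,0,.37,.07,.045,10,12],x_scale=[.1,.1,.1,.01,.01,10,10],loss="soft_l1"); p=r.x
print("stand",p.round(4)); print(r.fun.reshape(-1,2).round(1).tolist())
print("pack", T([*p[:4],0,0,0],np.array([[.065,.14,0],[.14,.14,0]])))
E
```

```text
shim [ 0.4949455  -0.4221122   2.75821377] [ 0.3 -0.2 -0.1 -0.1  0.4 -0.4 -0.1 -0.3 -0.2  0.1 -0.8  0.2  0.1  0.4
 -0.2 -0.1]
stand [ 0.4763 -0.0822  0.3903  0.0644  0.0581 17.6339 21.5299]
[[-0.1, -0.6], [-0.6, -1.0], [0.1, 0.2], [0.8, -0.2], [-0.0, 1.0], [-0.3, 0.8], [-1.1, -0.2], [0.6, 0.2], [-2.0, -2.7], [1.5, 0.8], [-0.7, -0.2], [0.5, -0.0], [-0.6, 0.7], [-0.1, -0.3]]
pack [[0.48313379 0.07203829 0.        ]
 [0.55249223 0.10057611 0.        ]]
```

```bash
cat >> H.py <<'E'
SH=np.array([.4949,-.4221]); SY=2.7582
ST=np.array([.4763,-.0822]); YAW=.3903
PY=YAW-np.pi/2
def S(x,y,z=0): return np.r_[ST+rz(YAW)[:2,:2]@[x,y],z]
E
python3 - <<'E'
from H import *
g=np.r_[SH+rz(SY)[:2,:2]@[-.030,0],.003]
for sgn in(1,-1):
    for nm,pos,phi in(("pick",g,SY+sgn*np.pi/2),("pickhi",np.r_[g[:2],.15],SY+sgn*np.pi/2),("placehi",S(.065,.257,.15),PY+sgn*np.pi/2),("place",S(.065,.257,.003),PY+sgn*np.pi/2),("push",S(.065,.287,.003),PY+sgn*np.pi/2)):
        q=kinematics.ik(pos,down(phi)); print(sgn,nm,pos.round(3),None if q is None else np.round(q,2))
print(S(.065,.14))
E
```

```text
1 pick [ 0.523 -0.433  0.003] [-0.    1.07  1.08  1.62 -1.03  1.12 -0.6 ]
1 pickhi [ 0.523 -0.433  0.15 ] [-0.01  0.83  1.08  1.54 -0.76  1.24 -0.76]
1 placehi [0.439 0.18  0.15 ] [-0.81  0.23  0.4   2.05 -0.11  0.89  0.05]
1 place [0.439 0.18  0.003] [-0.72  0.49  0.32  2.13 -0.28  0.56  0.19]
1 push [0.427 0.208 0.003] [-0.77  0.49  0.3   2.13 -0.26  0.56  0.11]
-1 pick [ 0.523 -0.433  0.003] [ 0.2   0.85  0.67  1.61 -0.64  0.91  2.3 ]
-1 pickhi [ 0.523 -0.433  0.15 ] [ 0.02  0.79  1.01  1.54 -0.7   1.21  2.35]
-1 placehi [0.439 0.18  0.15 ] [-1.36  0.38  1.09  2.06 -0.42  0.94 -2.79]
-1 place [0.439 0.18  0.003] [-1.28  0.8   1.08  2.14 -1.01  0.85 -2.31]
-1 push [0.427 0.208 0.003] [-0.3   0.48 -0.26  2.11  0.22  0.57  2.82]
[0.48314645 0.07200158 0.        ]
```

```bash
python3 - <<'E'
from H import *
q=status.get_qpos(); q=list(q); q[0]=.65; q[2]=0
arm.movej(q)
g=np.r_[SH+rz(SY)[:2,:2]@[-.030,0],.003]
for sgn in(1,-1):
    for nm,pos,phi in(("pick",g,SY+sgn*np.pi/2),("pickhi",np.r_[g[:2],.15],SY+sgn*np.pi/2)):
        q=kinematics.ik(pos,down(phi)); print(sgn,nm,None if q is None else np.round(q,2))
print(status.get_time_s(), status.get_tcp_pos())
E
```

```text
1 pick [ 0.5   0.75  0.21  1.6  -0.2   0.82 -1.16]
1 pickhi [ 0.48  0.57  0.24  1.52 -0.15  1.06 -1.2 ]
-1 pick [ 0.88  0.76 -0.34  1.58  0.31  0.85  1.61]
-1 pickhi [ 0.9   0.59 -0.36  1.51  0.23  1.09  1.67]
4.375 [ 0.47803351 -0.40278324  0.20547862]
```

```bash
python3 - <<'E'
from H import *
g=np.r_[SH+rz(SY)[:2,:2]@[-.030,0],0]; o=down(SY+np.pi/2)
arm.goto(g+[0,0,.12],o)
arm.servo_line(g+[0,0,.003],feed=.1)
print(status.get_tcp_pos(),status.get_wrist_force())
arm.set_gripper(.02); print(status.get_gripper_width(),status.get_wrist_force())
arm.servo_line(g+[0,0,.03],feed=.1)
save("top","pics/p1.png",400,150,160,120,5)
save("side","pics/p2.png",330,200,160,120,5)
print(status.get_gripper_width(),status.get_time_s())
E
```

```text
[ 0.52309941 -0.43358271  0.00372025] [-0.31428431 -0.26669337  0.23942079]
0.03994175273755746 [-0.0908729   1.0708598  -0.64984197]
0.03970391628369703 8.175
```

View pics/p2.png

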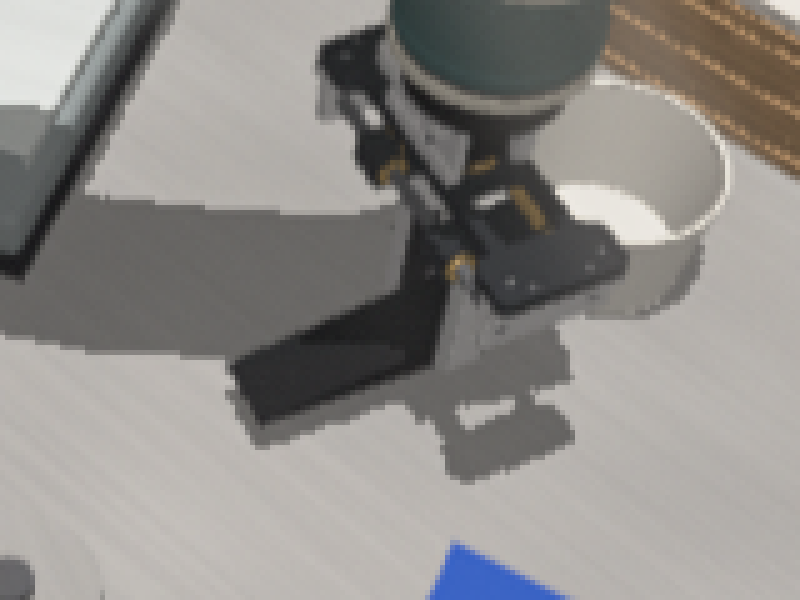

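The shim is held level, thin end to lower left at crop (240,370) to (262,422), and the tub is untouched. Next I carry it to the scale's left side.

```bash
python3 - <<'E'
from H import *
p=np.array(status.get_tcp_pos())
arm.servo_line(np.r_[p[:2],.22],feed=.2)
o=down(PY+np.pi/2); P=S(.065,.265)
q=kinematics.ik(P+[0,0,.22],o); print(np.round(q,2))
arm.goto(P+[0,0,.22],o)
arm.servo_line(P+[0,0,.03],o,feed=.15)
arm.servo_line(P+[0,0,.0032],o,feed=.04)
print(status.get_tcp_pos(),status.get_wrist_force(),status.get_gripper_width())
arm.set_gripper(.075)
save("top","pics/p3.png",190,170,200,150,4)
save("side","pics/p4.png",160,110,200,150,4)
print(status.get_time_s())
E
```

```text
[-0.11  0.15 -0.4   1.95  0.07  1.06 -0.14]
[0.43547066 0.18763076 0.00297282] [-0.51138345  0.42129079  0.06532117] 0.039852389398024705
14.5667
```

View pics/p3.png

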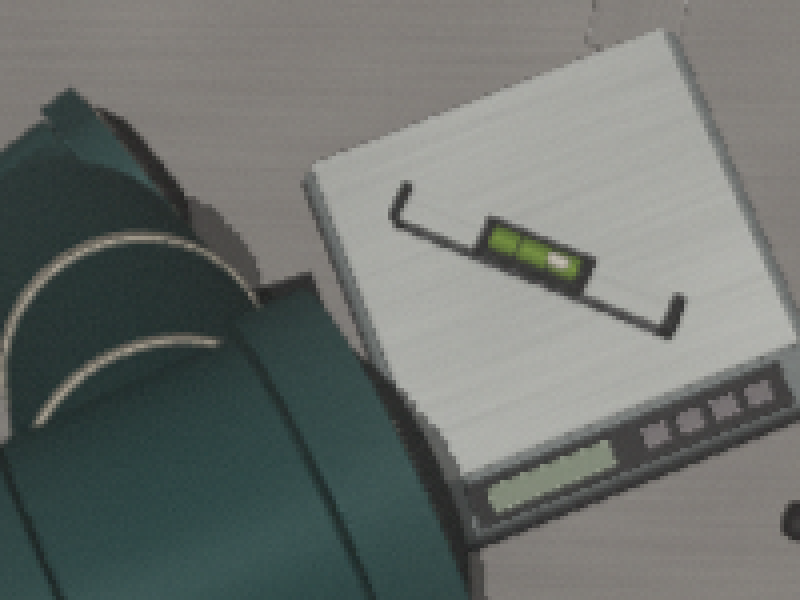

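View pics/p4.png

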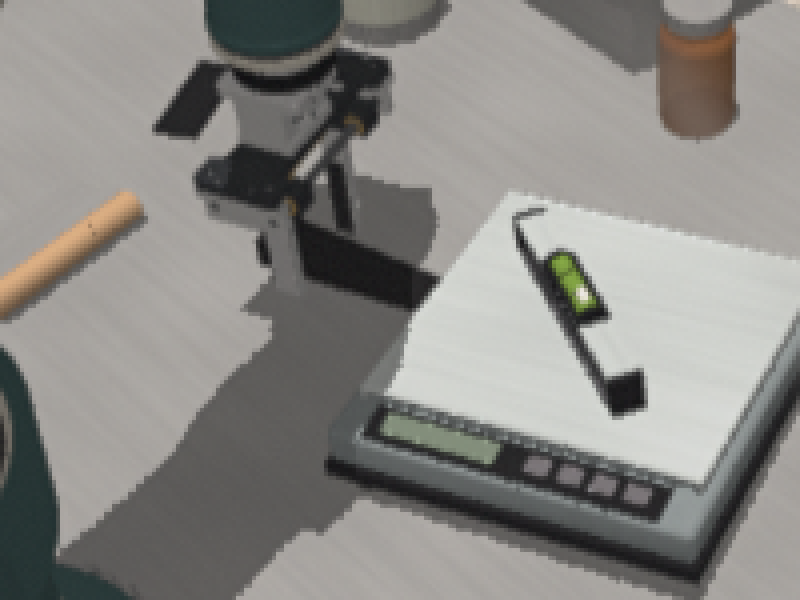

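The shim lies outside the edge, thin end towards the scale. Side crop: body at (300-435, 230-300), bubble still at the high end at (583,293). I'll regrip near the back and set up a bubble reader.

```bash
python3 - <<'E'
from H import *
o=down(PY+np.pi/2)
arm.servo_line(S(.065,.297,.0032),o,feed=.1)
arm.set_gripper(.02)
print(status.get_tcp_pos(),status.get_wrist_force(),status.get_gripper_width())
d=save("top","pics/b1.png",300,215,50,38,16)
e=save("side","pics/b2.png",285,160,50,50,12)
import pickle; pickle.dump((d,e),open("b0.pkl","wb"))
c=S(0,0,.1); u=rz(YAW)@np.array([1,1,0])/2**.5
for n,k in(("top",d),("side",e)): print(n,proj(k,np.array([c,c+.016*u,c-.016*u])).round(1).tolist(), proj(k,np.array([S(.085,.16),S(.045,.16)])).round(1).tolist())
print(status.get_time_s())
E
```

```text
[0.42348538 0.21710531 0.0032197 ] [ 0.66776341 -1.23075299  0.0041894 ] 0.03968314017196041
top [[331.8, 236.1], [326.1, 233.7], [337.5, 238.5]] [[266.6, 236.9], [271.5, 250.1]]
side [[306.9, 187.9], [304.9, 184.2], [309.0, 191.6]] [[272.6, 180.4], [266.6, 188.6]]
15.775
```

View pics/b1.png

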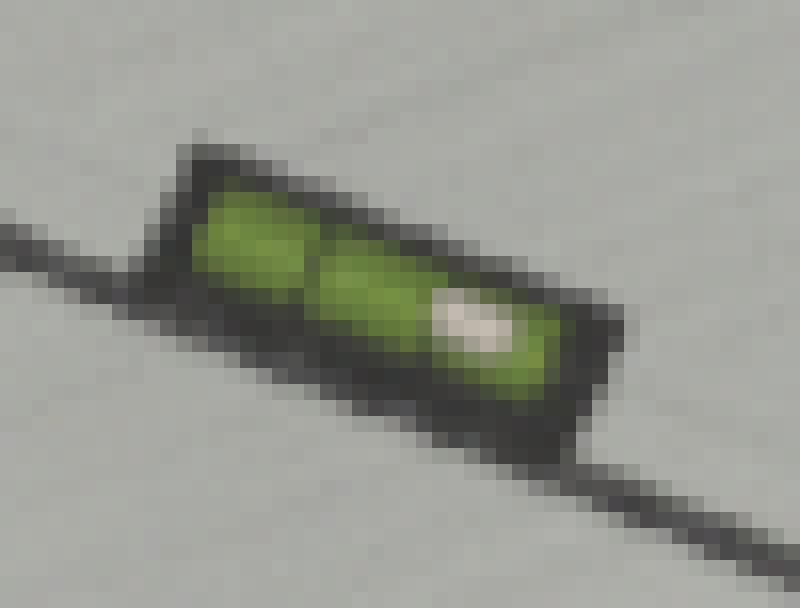

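View pics/b2.png

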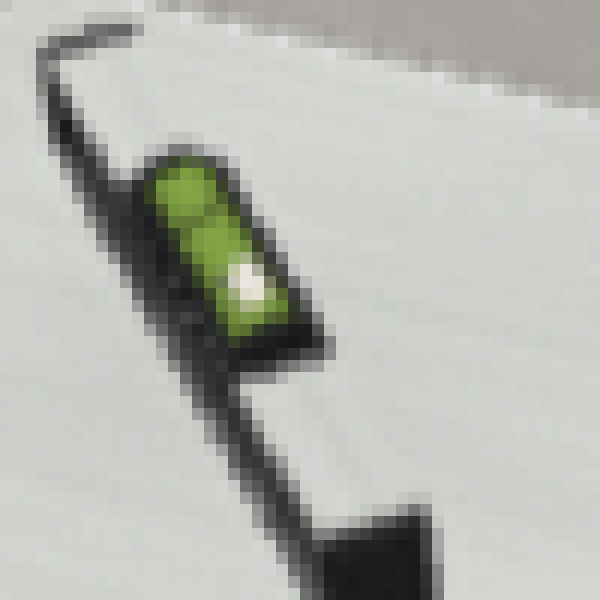

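```bash
cat >> H.py <<'E'
ROI={"top":(300,215,50,38),"side":(285,160,40,40)}
def bub(name,d):
    x,y,w,h=ROI[name]; k=8
    im=cv2.resize(d["frame"][y:y+h,x:x+w],None,fx=k,fy=k,interpolation=cv2.INTER_CUBIC).astype(float)
    g=im[:,:,1]-im[:,:,2]
    m=(g>0.5*np.percentile(g,98.5)).astype(np.uint8)
    m=cv2.morphologyEx(m,cv2.MORPH_OPEN,np.ones((5,5)))
    pts=np.argwhere(m)[:,::-1].astype(np.int32)
    hull=cv2.convexHull(pts); H=np.zeros_like(m); cv2.fillConvexPoly(H,hull,1)
    inn=cv2.erode(H,np.ones((9,9)))
    b=np.clip(im[:,:,2]-0.5*(im[:,:,2][m>0].mean()+im[:,:,2][inn>0].max()),0,None)*inn
    yy,xx=np.mgrid[:h*k,:w*k]
    bc=np.array([(xx*b).sum(),(yy*b).sum()])/b.sum()
    rect=cv2.minAreaRect(hull); box=cv2.boxPoints(rect)
    c=S(0,0,.1); u=rz(YAW)@np.array([1,1,0])/2**.5
    P=proj(d,np.array([c-.01*u,c+.01*u])); ax=P[1]-P[0]; ppm=np.linalg.norm(ax)/20; ax/=np.linalg.norm(ax)
    s=(np.argwhere(H)[:,::-1])@ax
    lo,hi=np.percentile(s,[1,99])
    return (bc@ax-(lo+hi)/2)/k/ppm, (hi-lo)/k/ppm
E
python3 - <<'E'
from H import *
import pickle
d,e=pickle.load(open("b0.pkl","rb"))
print(bub("top",d),bub("side",e))
E
```

```text
(np.float64(-15.922685727712532), np.float64(58.581971367223424)) (np.float64(-14.190173812912146), np.float64(56.07625105546066))
```

```bash
cat >> H.py <<'E'
def push(n,feed=.03):
    arm.servo_line(S(.065,n+.137,.0030),down(PY+np.pi/2),feed=feed)
    f=np.array(status.get_wrist_force()); D=cams()
    fs=rz(YAW).T@f
    bt=bub("top",D["top"])[0]; bs=bub("side",D["side"])[0]
    print(f"nose {n*1e3:.1f} F_stand {fs.round(1)} bubble top {bt:.1f} side {bs:.1f} t {status.get_time_s():.2f} z {status.get_tcp_pos()[2]:.4f}",flush=True)
    return bt,bs,fs
E
python3 - <<'E'
from H import *
n=.160
while n>.095:
    n-=.010
    bt,bs,fs=push(n,.04)
    if bt>-13 or np.abs(fs).max()>8: break
save("side","pics/s1.png",160,110,200,150,4)
E
```

```text
nose 150.0 F_stand [ 0.6 -3.1  4.8] bubble top -15.9 side -14.1 t 16.27 z 0.0032
nose 140.0 F_stand [ 0.8 -0.7  7.3] bubble top -16.0 side -14.2 t 16.77 z 0.0032
nose 130.0 F_stand [ 0.1 -2.2  5.6] bubble top -16.0 side -14.2 t 17.27 z 0.0032
nose 120.0 F_stand [ 0.7 -1.2  7. ] bubble top -16.0 side -14.2 t 17.77 z 0.0032
nose 110.0 F_stand [-0.1 -1.8  6.7] bubble top -16.0 side -14.1 t 18.27 z 0.0032
nose 100.0 F_stand [ 0.5 -0.2  7.2] bubble top -15.8 side -13.7 t 18.77 z 0.0032
nose 90.0 F_stand [0.5 2.2 7.1] bubble top -15.6 side -14.7 t 19.27 z 0.0032
```

View pics/s1.png

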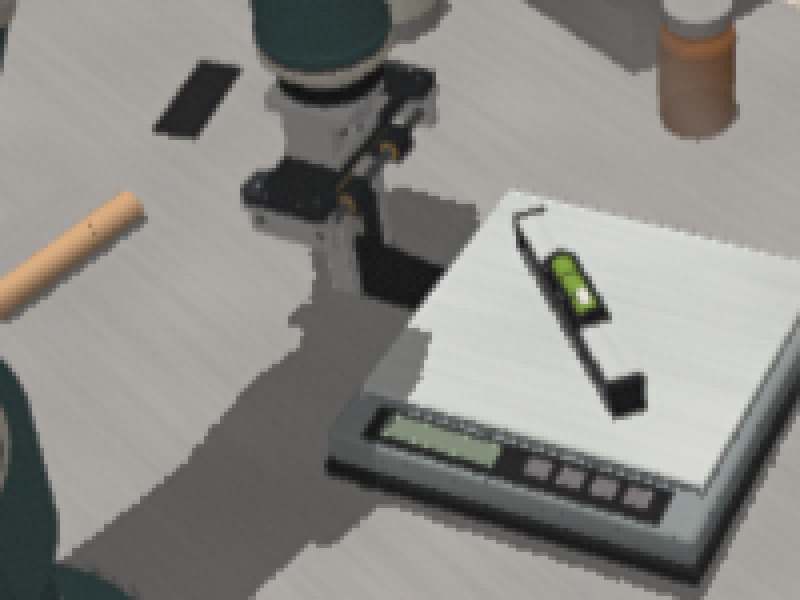

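The shim is flat and under the edge, with low forces, the bubble has hardly moved, and the packer and grip are untouched. I'll continue in smaller steps.

```bash
python3 - <<'E'
from H import *
n=.090
while n>.03:
    n-=.004
    bt,bs,fs=push(n,.03)
    if bt>-9 or np.abs(fs[:2]).max()>13: break
E
```

```text
nose 86.0 F_stand [0.7 5.8 7.4] bubble top -16.2 side -14.7 t 19.71 z 0.0032
nose 82.0 F_stand [-0.1  6.1  7.1] bubble top -16.3 side -15.2 t 20.09 z 0.0032
nose 78.0 F_stand [0.7 6.9 7.4] bubble top -15.9 side -15.1 t 20.48 z 0.0032
nose 74.0 F_stand [0.6 7.5 6.8] bubble top -15.3 side -13.6 t 20.86 z 0.0032
nose 70.0 F_stand [0.6 8.5 6.9] bubble top -15.1 side -12.5 t 21.24 z 0.0032
nose 66.0 F_stand [-0.5  9.5  6.4] bubble top -15.2 side -12.9 t 21.62 z 0.0032
nose 62.0 F_stand [-0.2 11.1  7.5] bubble top -13.0 side -9.9 t 22.01 z 0.0032
nose 58.0 F_stand [ 0.9 11.7  7.6] bubble top -10.7 side -8.8 t 22.39 z 0.0032
nose 54.0 F_stand [ 0.1 12.5  7.7] bubble top -8.7 side -6.1 t 22.77 z 0.0032
```

```bash
python3 - <<'E'
from H import *
n=.054
while n>.03:
    n-=.003
    bt,bs,fs=push(n,.02)
    if bt>-2.2 or np.abs(fs[:2]).max()>17: break
save("top","pics/t2.png",300,215,50,38,16)
save("side","pics/s2.png",285,160,50,50,12)
E
```

```text
nose 51.0 F_stand [ 0.2 14.7  8.4] bubble top -5.6 side -3.8 t 23.18 z 0.0032
nose 48.0 F_stand [ 0.2 16.5  9.6] bubble top -4.1 side -1.6 t 23.57 z 0.0032
nose 45.0 F_stand [-0.7 17.8  8.3] bubble top -2.4 side 0.1 t 23.98 z 0.0032
```

View pics/t2.png

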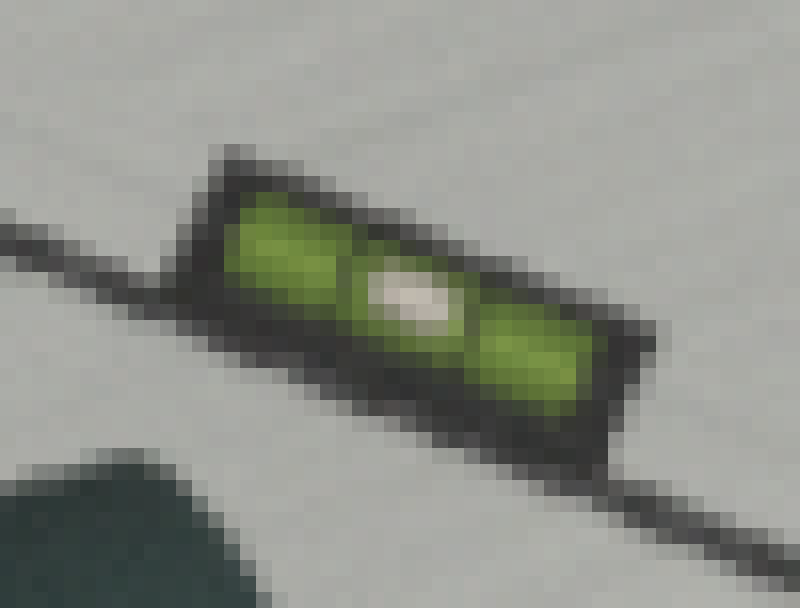

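View pics/s2.png

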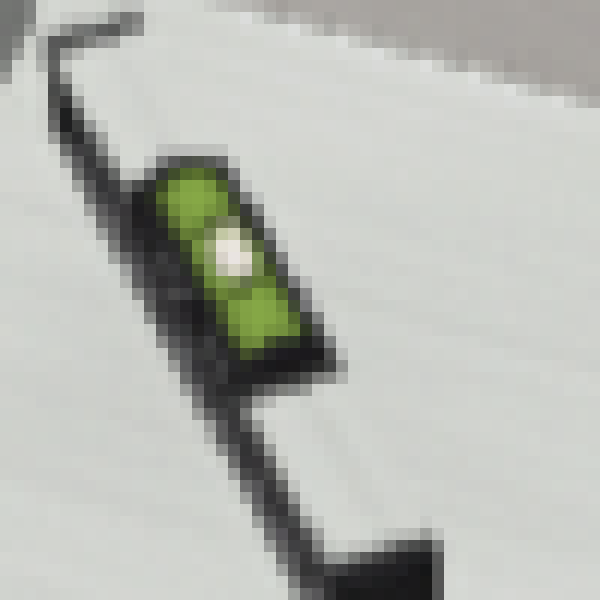

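Both views show the bubble between the lines (top crop: lines x≈345 and 472, bubble 410). The reader says -2.4 in top and 0.1 in side, so I'll check along a profile before releasing.

```bash
python3 - <<'E'
from H import *
D=cams()
c=S(0,0,.1); u=rz(YAW)@np.array([1,1,0])/2**.5
# tube centre picks in native px from the crops (bubble position as anchor)
for n,(px,py) in (("top",(300+412/16,215+298/16)),("side",(285+236/12,160+254/12))):
    d=D[n]; P=proj(d,np.array([c-.01*u,c+.01*u])); ax=(P[1]-P[0])/20
    nrm=np.array([-ax[1],ax[0]])/np.linalg.norm(ax)
    s=np.arange(-24,24.1,1.0)
    f=d["frame"].astype(np.float32); pr=0
    for o in np.linspace(-1,1,5):
        q=(np.array([px,py])-.0+s[:,None]*ax+o*nrm).astype(np.float32)
        pr=pr+cv2.remap(f,q[:,0][None]-.5,q[:,1][None]-.5,cv2.INTER_CUBIC)[0]/5
    print(n,[(int(a),int(g),int(b)) for a,(r,g,b) in zip(s,pr)])
E
```

```text
top [(-24, 136, 65), (-23, 136, 64), (-22, 135, 64), (-21, 135, 64), (-20, 135, 64), (-19, 135, 64), (-18, 136, 64), (-17, 136, 64), (-16, 136, 64), (-15, 134, 64), (-14, 129, 62), (-13, 118, 59), (-12, 105, 57), (-11, 97, 56), (-10, 102, 59), (-9, 118, 66), (-8, 131, 78), (-7, 139, 96), (-6, 145, 118), (-5, 154, 138), (-4, 165, 154), (-3, 172, 161), (-2, 175, 165), (-1, 177, 167), (0, 176, 166), (1, 171, 160), (2, 168, 157), (3, 166, 154), (4, 166, 152), (5, 163, 147), (6, 155, 133), (7, 142, 110), (8, 127, 87), (9, 112, 70), (10, 101, 62), (11, 95, 58), (12, 100, 57), (13, 114, 59), (14, 128, 60), (15, 135, 62), (16, 136, 62), (17, 135, 62), (18, 134, 63), (19, 134, 62), (20, 132, 61), (21, 132, 60), (22, 133, 60), (23, 133, 61), (24, 135, 61)]
side [(-24, 161, 67), (-23, 163, 68), (-22, 164, 68), (-21, 163, 67), (-20, 162, 67), (-19, 162, 67), (-18, 162, 67), (-17, 162, 67), (-16, 160, 66), (-15, 155, 63), (-14, 146, 59), (-13, 133, 54), (-12, 121, 51), (-11, 113, 51), (-10, 112, 57), (-9, 121, 72), (-8, 136, 93), (-7, 155, 118), (-6, 174, 144), (-5, 192, 168), (-4, 205, 186), (-3, 213, 198), (-2, 217, 204), (-1, 219, 207), (0, 220, 209), (1, 219, 208), (2, 218, 207), (3, 217, 204), (4, 216, 201), (5, 214, 194), (6, 206, 182), (7, 194, 165), (8, 177, 146), (9, 155, 123), (10, 132, 99), (11, 117, 79), (12, 112, 65), (13, 116, 58), (14, 125, 56), (15, 137, 57), (16, 148, 60), (17, 156, 63), (18, 160, 65), (19, 161, 66), (20, 161, 66), (21, 162, 66), (22, 162, 67), (23, 161, 66), (24, 159, 65)]
```

The profile shows lines at -11 and +11 mm with the bubble centred at about +0.3 mm in both views. Release.

```bash
cat >> H.py <<'E'
def prof():
    D=cams(); c=S(0,0,.1); u=rz(YAW)@np.array([1,1,0])/2**.5
    for n,(px,py) in (("top",(300+412/16,215+298/16)),("side",(285+236/12,160+254/12))):
        d=D[n]; P=proj(d,np.array([c-.01*u,c+.01*u])); ax=(P[1]-P[0])/20
        nrm=np.array([-ax[1],ax[0]])/np.linalg.norm(ax); s=np.arange(-24,24.1,.25)
        f=d["frame"].astype(np.float32); pr=0
        for o in np.linspace(-1,1,5):
            q=(np.array([px,py])+s[:,None]*ax+o*nrm).astype(np.float32)
            pr=pr+cv2.remap(f,q[:,0][None]-.5,q[:,1][None]-.5,cv2.INTER_CUBIC)[0]/5
        G,B=pr[:,1],pr[:,2]; h=(B.min()+B.max())/2; b=s[B>h]; bc=(b.min()+b.max())/2
        L=s[(s<bc-4)][np.argmin(G[s<bc-4])]; R=s[s>bc+4][np.argmin(G[s>bc+4])]
        print(n,"lines",L,R,"bubble",bc,"off",round(bc-(L+R)/2,2),flush=True)
E
python3 - <<'E'
from H import *
arm.set_gripper(.06); print(status.get_gripper_width(),status.get_wrist_force()); prof()
arm.wait(.3); prof()
save("top","pics/t3.png",300,215,50,38,16)
print(status.get_time_s())
E
```

```text
0.06027013483817423 [ 0.54125344  0.00839287 -0.37632134]
top lines -10.75 11.0 bubble 0.25 off 0.12
side lines -10.5 12.0 bubble 1.0 off 0.25
top lines -10.75 11.0 bubble 0.25 off 0.12
side lines -10.5 12.0 bubble 1.125 off 0.38
25.2583
```

View pics/t3.png

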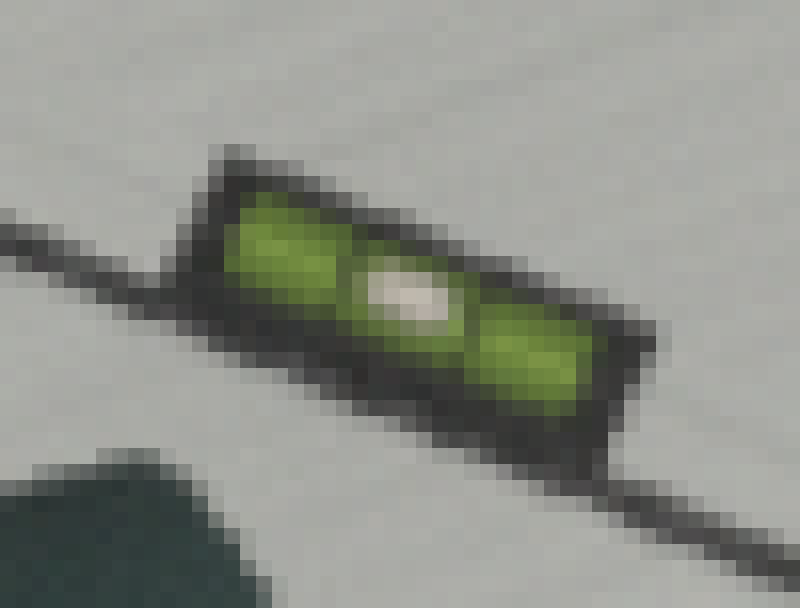

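The bubble still sits centred (410,298 between lines 345 and 472) after release. Now I retreat backwards, then up, and check.

```bash
python3 - <<'E'
from H import *
p=np.array(status.get_tcp_pos()); o=down(PY+np.pi/2)
out=S(.065,.045+.137+.05,.006)
arm.servo_line(np.r_[out[:2],.004],o,feed=.08)
arm.servo_line(np.r_[out[:2],.2],o,feed=.15)
q=list(status.get_qpos()); q[0]-=.7
arm.movej(q)
prof()
for c in("top","side"):
    cv2.imwrite(f"pics/f_{c}.png",imaging.read_camera(c)["frame"][:,:,::-1])
save("top","pics/f_tz.png",210,170,200,150,4)
D=cams()
print(status.get_time_s(), status.get_wrist_force())
for n in D: print(n,"expected back corners",proj(D[n],np.array([S(.085,.195,.025),S(.045,.195,.025)])).round(1).tolist())
E
```

```text
top lines -10.75 11.0 bubble 0.25 off 0.12
side lines -10.5 12.0 bubble 1.0 off 0.25
29.075 [-0.87751793  0.06636926 -0.15704089]
top expected back corners [[253.5, 239.5], [258.4, 252.9]]
side expected back corners [[261.7, 171.4], [255.6, 179.6]]
```

View pics/f_tz.png

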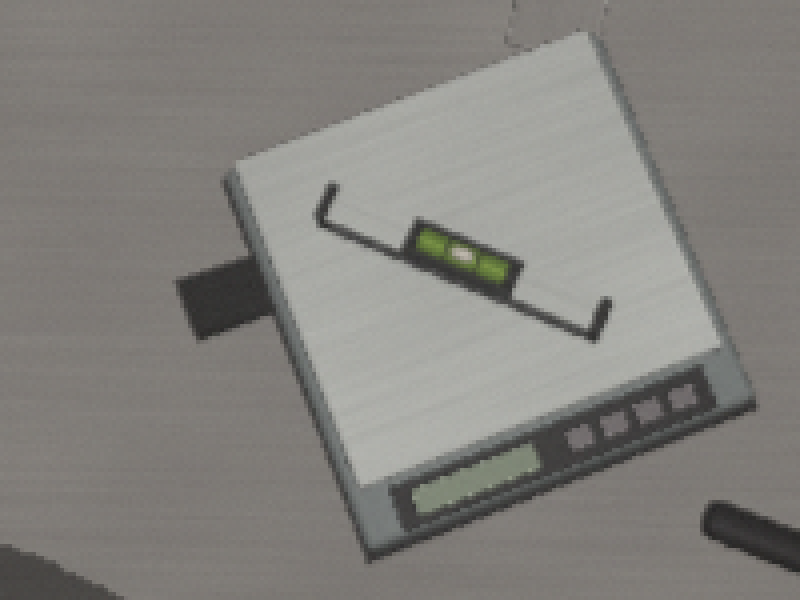

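View pics/f_side.png

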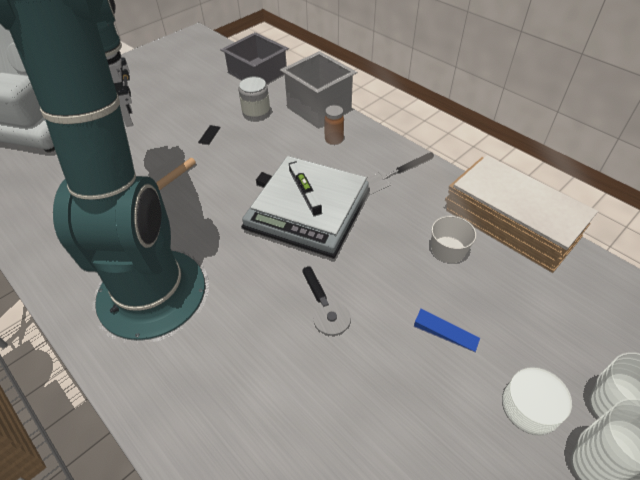

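The shim's back corners are at top (254.5,240) and (260,254.5), within about 2 px of where I predicted, and the bubble is centred. The other items are where they were, and the arm is clear.

```bash
python3 - <<'E'
from H import *
prof(); arm.job_done(); print(status.get_time_s())
E
```

```text
top lines -10.75 11.0 bubble 0.25 off 0.12
side lines -10.5 12.0 bubble 1.0 off 0.25
the job is handed in; nothing more can be done
the job is handed in; nothing more can be done
```

I laid the black shim flat beside the scale's left edge and eased its thin end in at pack_point until the bubble levelled. Then I let go, backed the arm clear and handed the job in at about 29 s.

**Bubble:** after I let go it stayed still. It sat 0.1 mm off the middle of the lines in the top view and 0.3 mm in the side view.

**Shim:** it ended with its thin end about 95 mm inside the edge by the arm's position. Its back corners showed within about 2 px of where I expected them in the top view.

**Forces:** the push along the table peaked at 17.8 N at the wrist, which includes table friction. I could not read the shim-to-scale force directly. I take it that the shim carries the corner because the scale stayed level without the gripper.

**Other things:** in the side picture taken at the end, everything else on the table looked where it was at the start.

**Disagreement:** near the end my first bubble reader gave -2.4 mm (top) and 0.1 mm (side). I trusted the line-to-line brightness profile instead, because both views and the enlarged pictures agreed with it.

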